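# Shut the waffle maker and set it to preheat

### The job

Get the waffle maker ready to preheat: bring its open lid down and press it fully shut until the catch clicks and it stays down by itself, firmly but without leaning hard on it, and turn the browning dial on the lid clockwise so that its white pointer line is on the one long tick of the scale. Leave the canister, the mug and the bowl where they stand.

Things in the scene. Friction and masses are not known exactly. Their poses are not given: they have to be found in the camera images.
- base: Waffle maker fixed on the counter: black lower housing 215 (x) x 250 (y) mm, rim 63 mm high, dark cast plate of square studs. Origin: centre of its underside. x points from its front (handle side, towards the robot at yaw 0) to its back (hinge side), y to the left, z up.
- lid (a joint): Lid angle, rad: 0 shut, 1.3 wide open; opening lifts the handle up and back, away from the robot. Spring-balanced: stays where left above about 0.7, rises by itself if let go low. A snap catch resists from 14 to 5 mm (handle travel) above shut, most at first (about 15 N at the handle); past it the lid snaps shut and is held. Not clicked, it rises again.
- lid_hinge (a point): Hinge axis at mid-width of the lid, 66 mm up, 105 mm behind the base's middle; stays put, but its axes turn with the lid (0.9 kg): x to the lid's back, y left, z out of its cover. In them: black shell x -12 to -212 mm, 250 mm wide, z 0 to 43 mm (steel cover); handle, a plate 110 mm wide, x -208 to -256, z 6 to 24. Pushing shell or handle with over 60 N is too hard.
- handle_top (a point): Middle of the outer (upper) face of the lid's handle, where the lid is pressed: 236 mm in front of the hinge axis and 24 mm above it in the lid's frame, so 90 mm above the counter when shut. Axes as lid_hinge.
- dial_top (a point): Centre of the top of the browning dial's grip bar (bar 56 x 14 mm), 30 mm above the lid's cover, 139 mm above the counter when shut; 145 mm in front of the hinge, 58 mm right of the middle. Under the bar is a round skirt, 60 mm across, 6.5 mm high. Site x runs along the bar to its white-lined pointer end, z is the dial's axis.
- dial (a joint): Dial angle, rad, growing clockwise seen from above. At 0 the pointer is on the first tick, 2.356 rad counter-clockwise of the base's x axis; stops at 0 and 4.71. Ten ticks, 0.524 rad apart, on the cover round the dial; the sixth, at 2.618, is the long one (18 mm, others 7). Turns with 0.04 N m and stays where left.
- canister: Clear plastic storage canister with white cap, 96 mm diameter, 150 mm high; bystander. Origin: centre of its underside.
- mug: White ceramic mug, 84 mm diameter, 95 mm high, with a handle; bystander. Origin: centre of its underside.
- bowl: Steel bowl, 150 mm diameter, 65 mm high; bystander. Origin: centre of its underside.

How it is judged:
By the outcome, as a careful person would: the job done as asked, in the order asked, and still so for the second after the job is handed in, with the robot touching nothing.
It also fails if it takes over 72 s, if anything falls off the work surface, if the arm or the gripper's body presses on something with over 40 N, if the wrist force passes 120 N, or if a joint passes its speed limit or range.

### The arm

A 6-joint arm with a two-finger parallel gripper is mounted at the origin on the work surface. World frame = base frame: x ahead of the robot, y to its left, z up, the work surface at z = 0. Lengths are in m, angles in rad, forces in N, time in s.
With the tool pointing down it reaches from about 0.225 to 0.875 m from the base axis. Payload 3.4 kg.
Tool frame: the origin (TCP) lies at the very end of the fingers, on their centre line; the grasp point (between the pads) lies 19 mm behind it (manip.tcp_to_grasp is the distance from the TCP to the grasp point, in m); z points along the fingers, y is the line along which they close (so a half turn about z gives the same grasp; the last joint's range is limited). The gripper opens to 85 mm and grips with 20 to 120 N. Pads are 22 mm wide; open, the fingers measure 114 mm over their backs; the gripper's body (76 mm by 85 mm) begins 54 mm behind the grasp point. The pads swing forward as they close: fully open they stand 13 mm farther back than shut.
Start: joints at [1.136, 0.276, 1.505, -0, 1.361, -0.121], TCP at [0.178, 0.547, 0.231] pointing down, gripper open.
Joint ranges: [-2.89, 2.89], [-0.75, 2.08], [0.22, 2.7], [-1.18, 4.32], [0.11, 2.71], [-2.7, 2.7]. Speed limits (rad/s): [2.57, 2.57, 3.14, 3.14, 3.14, 3.14].

### API

Orientations are given as a unit quaternion [w, x, y, z].
In Python, from rig import status, get_image, job, manip gives the robot as it stands.
- The arm moves only by the tool apply_moves, never from a script. Its arguments are lists of equal length, an entry for each row: "xyz": the shift along the tool's x, y, z each as a share of 0.3 m, from -1 to 1, a list of three; "rot": the turn, a rotation vector about the tool's x, y, z each as a share of 60 degrees, from -1 to 1, a list of three; "hand": the opening, from -1 (shut) to 1 (fully open). A call has 1 to 8 rows; each row shifts and turns the commanded pose from where the row before left it, along the tool's axes as they then stand; what a row does not reach is not made up. A row lasts 1/8 s, in which the tool goes at most 62.5 mm and 10.7 degrees, less where a joint would pass 70% of its speed; a pose out of reach is approached as far as the arm can. A call with a number of a shift or a turn outside -1 to 1 is refused whole. A call with a gripper value outside its range is refused whole. The fingers move at their own pace and stop on an object; "force" is the grip in N (left out, the last holds). Time passes only in rows, so rows that do not move let the fingers close. It gives the time, the measured TCP pose, the force, the opening and the grip force at its end, in the units of the state.
- status.get_state(): the state, without advancing time (a new reading comes with each control period).
- get_image(name): name is "side" or "top" or "wrist"; returns a dict with "pixels" (420x560x3 uint8, red, green, blue), "fovy" (degrees; the focal length in pixels is half the picture's height over the tangent of half this angle, whatever the lens; pixels are square), "cx", "cy" (the principal point, pixels), "origin" and "orientation" of the camera in the world; the wrist camera has in their place "tool_from_camera" (4x4, takes a point from camera to tool coordinates, whose origin is the TCP and whose axes are the flange's). Camera axes: x right, y down, z forward; pixel columns grow to the right and rows downward; lengths in m; the calibration is good to about 2 mm. The wrist camera is an equidistant fisheye: a pixel r from the principal point sees the ray r / f radians off the axis. A picture is of the moment at which its call begins: read the wrist's pose just before it. There is no depth.
- job.sign_off(): hands the job in; it is judged then, once.
The state is a dict: "clock": time; "qpos": joint angles; "qd": joint speeds; "effort": joint torques, N m; "position": TCP position; "ee_rot": TCP orientation; "contact_force": force on the tool from outside, world axes, zero at the start; "moment": the same for the moment, N m; "width": finger opening in m; "gripper_force": force on a finger pad.
Only numpy, scipy, OpenCV 4.12 (cv2) and the standard library are available. Lean on these libraries where they do the work, as an engineer would, in place of code of your own. Each camera call takes 0.05 s, during which the arm holds its last target. There are 200 camera calls.

## Working session

There is one attempt and no reset: what is moved stays moved. The work goes in short steps, Python scripts to look and compute and a tool call to move; the robot and the scene stay as the last step left them, time stands still between calls to the robot, and variables do not carry over. Pictures are saved under pics/ and viewed, at most 10 in all, crops included, and the job is handed in when it is done.

Besides the shell and the picture viewer there is one more tool, called after "Request:" by a JSON object that holds its "name" and its "arguments". apply_moves: Moves the arm, as the interface text tells. Its arguments: {"type":"object","properties":{"xyz":{"type":"array","items":{"type":"array","items":{"type":"number","minimum":-1,"maximum":1}}},"rot":{"type":"array","items":{"type":"array","items":{"type":"number","minimum":-1,"maximum":1}}},"hand":{"type":"array","items":{"type":"number"}},"force":{"type":"number"}},"required":["xyz","rot","hand"]}

```bash
mkdir -p pics; cat > h.py <<'E'
import numpy as np, cv2
from rig import status, get_image, job, manip
from scipy.spatial.transform import Rotation as R
def q2R(q): return R.from_quat([q[1],q[2],q[3],q[0]])
def pose():
    s=status.get_state(); return np.array(s['position']), q2R(s['ee_rot'])
def save(im,n): cv2.imwrite('pics/'+n+'.png',im['pixels'][:,:,::-1])
def f(im): return 210/np.tan(np.radians(im['fovy'])/2)
def ray(im,u,v):
    d=np.array([(u-im['cx'])/f(im),(v-im['cy'])/f(im),1]); return np.array(im['origin']), q2R(im['orientation']).apply(d)
def onz(im,u,v,z):
    o,d=ray(im,u,v); return o+d*(z-o[2])/d[2]
def proj(im,p):
    c=q2R(im['orientation']).inv().apply(np.array(p)-im['origin']); return c[0]/c[2]*f(im)+im['cx'], c[1]/c[2]*f(im)+im['cy']
E
python3 - <<'E'
from h import *
a=get_image('side');b=get_image('top')
np.savez('cal.npz',**{'x':0})
import pickle;pickle.dump((a,b),open('c.pkl','wb'))
for i in(a,b): print({k:v for k,v in i.items() if k!='pixels'}, q2R(i['orientation']).as_matrix().round(2).tolist())
save(a,'side');save(b,'top')
s=status.get_state();print({k:s[k] for k in('clock','position','ee_rot','width')})
E
```

```text
{'fovy': 52.16670362273996, 'cx': 276.982763364854, 'cy': 210.56134428363544, 'origin': array([ 0.13373818, -0.69231074,  0.66129236]), 'orientation': array([-0.44327403,  0.85300646, -0.23827268,  0.13825426])} [[0.85, -0.28, 0.45], [-0.53, -0.49, 0.69], [0.02, -0.82, -0.57]]
{'fovy': 45.955671738335546, 'cx': 270.28271844935057, 'cy': 208.88227749910632, 'origin': array([0.36621662, 0.02968232, 1.23575423]), 'orientation': array([ 0.07208353, -0.70228459,  0.70447187, -0.07293627])} [[-0.0, -0.98, 0.2], [-1.0, 0.0, -0.0], [0.0, -0.2, -0.98]]
{'clock': 0.1, 'position': array([0.17729247, 0.54648424, 0.23054139]), 'ee_rot': array([-2.04859353e-04,  1.56235331e-01,  9.87719524e-01, -7.88541599e-04]), 'width': 0.08523650318203402}
```

View pics/side.png

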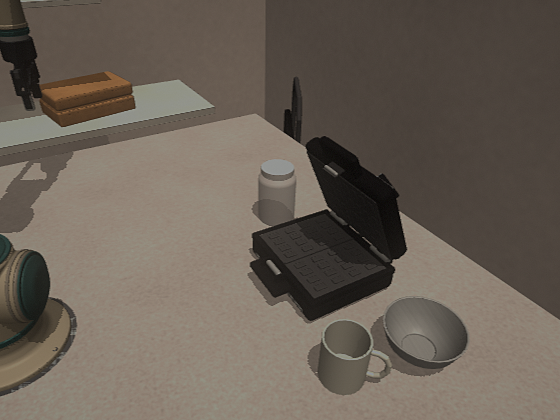

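View pics/top.png

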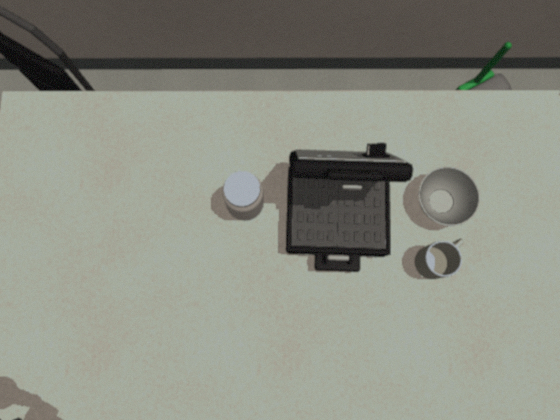

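Side: open lid behind the base, plate around (320,255), mug (345,355), bowl (425,330), canister (277,190). Top: base rim from about (287,254) to (390,254), lid at row 165, handle (338,262). Next I enlarge both to read the corners.

```bash
python3 - <<'E'
from h import *; import pickle
a,b=pickle.load(open('c.pkl','rb'))
A=a['pixels'][130:330,235:435,::-1];B=b['pixels'][130:290,270:430,::-1]
g=lambda x:cv2.convertScaleAbs(cv2.resize(x,(400,400),interpolation=cv2.INTER_CUBIC),alpha=2.2)
cv2.imwrite('pics/crop.png',np.hstack([g(A),g(B)]))
for u,v in((287,254),(390,254),(288,180),(390,180)): print(onz(b,u,v,.063).round(4))
E
```

```text
[ 0.5011 -0.0115  0.063 ]
[ 0.5003 -0.256   0.063 ]
[ 0.6827 -0.0157  0.063 ]
[ 0.682  -0.2656  0.063 ]
```

View pics/crop.png

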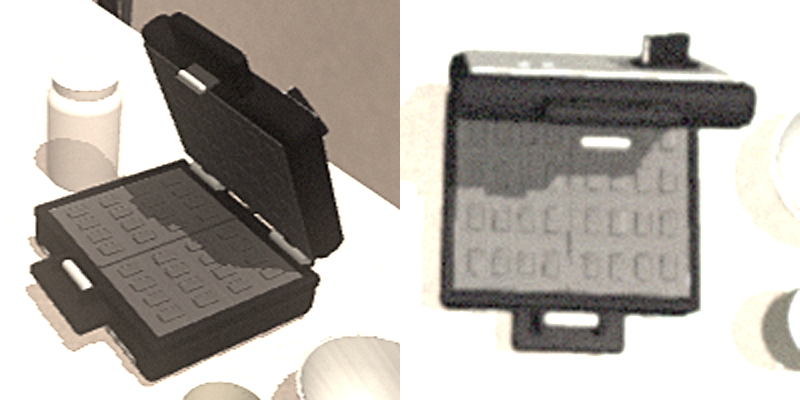

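```bash
python3 - <<'E'
from h import *; import pickle
a,b=pickle.load(open('c.pkl','rb'))
g=b['pixels'].max(2).astype(int); m=g<70
def fit(P): 
    vx,vy,x,y=cv2.fitLine(np.float32(P),cv2.DIST_HUBER,0,.01,.01).ravel(); return np.array([x,y]),np.array([vx,vy])
print(g[240:262,300].tolist(), g[225,280:296].tolist(), g[225,380:396].tolist())
L=[(u0,v) for v in range(205,246) for u0 in [270+np.argmax(m[v,270:330])-.5]]
Rr=[(u0,v) for v in range(205,246) for u0 in [410-np.argmax(m[v,410:350:-1])+.5]]
F=[(u,265-np.argmax(m[265:230:-1,u])+.5) for u in list(range(291,312))+list(range(366,386))]
for P,z in((L,.02),(Rr,.06),(F,.02)):
    p,d=fit(P); q=onz(b,*(p-20*d),z),onz(b,*(p+20*d),z); e=q[1]-q[0]
    print(p,d,q[0].round(4),q[1].round(4),'ang',np.arctan2(e[1],e[0]).round(3))
E
```

```text
[74, 79, 83, 81, 82, 59, 38, 28, 28, 35, 34, 31, 29, 50, 95, 124, 151, 165, 172, 169, 171, 172] [124, 126, 124, 124, 124, 108, 74, 34, 36, 40, 44, 57, 80, 86, 80, 83] [82, 85, 83, 86, 78, 60, 36, 25, 33, 63, 113, 165, 170, 174, 172, 170]
[286.  226.8] [ 0.03499909 -0.9993873 ] [ 0.5239 -0.009   0.02  ] [ 0.6247 -0.0134  0.02  ] ang -0.044
[389.5 226.5] [-4.371139e-08  1.000000e+00] [ 0.6163 -0.2616  0.06  ] [ 0.5186 -0.2565  0.06  ] ang 3.089
[345.4 254.7] [0.9996592  0.02610579] [ 0.5053 -0.1075  0.02  ] [ 0.5024 -0.2058  0.02  ] ang -1.6
```

```bash
cat >> h.py <<'E'
YAW=-0.042; H=np.array([.716,-.141,.066]); Rb=R.from_euler('z',YAW)
def lid(th,p):
    x,y,z=p; return H+Rb.apply([x*np.cos(th)+z*np.sin(th), y, -x*np.sin(th)+z*np.cos(th)])
E
python3 - <<'E'
from h import *; import pickle
a,b=pickle.load(open('c.pkl','rb'))
for th in (1,1.1,1.2,1.3):
    print(th,[np.round(proj(a,lid(th,p))).tolist() for p in((-.256,.055,.015),(-.256,-.055,.015),(-.212,-.125,.043))],[np.round(proj(b,lid(th,p))).tolist() for p in((-.145,-.058,.073),(-.256,.055,.006),(-.256,-.055,.006),(-.212,-.125,.043))], lid(th,(-.236,0,.024)).round(3))
E
```

```text
1 [[306.0, 146.0], [339.0, 171.0], [384.0, 193.0]] [[376.0, 153.0], [325.0, 198.0], [381.0, 201.0], [414.0, 177.0]] [ 0.609 -0.136  0.278]
1.1 [[316.0, 138.0], [351.0, 162.0], [394.0, 187.0]] [[376.0, 146.0], [326.0, 186.0], [383.0, 188.0], [415.0, 167.0]] [ 0.63  -0.137  0.287]
1.2 [[327.0, 132.0], [362.0, 155.0], [403.0, 182.0]] [[376.0, 139.0], [327.0, 173.0], [384.0, 175.0], [415.0, 156.0]] [ 0.653 -0.138  0.295]
1.3 [[337.0, 126.0], [373.0, 149.0], [413.0, 178.0]] [[376.0, 132.0], [328.0, 160.0], [384.0, 162.0], [415.0, 145.0]] [ 0.676 -0.139  0.3  ]
```

Top and side agree: lid angle ≈1.15, base yaw ≈ -0.04. I raise the closed gripper, square it up and go over behind the lid.

Request:
{"name": "apply_moves", "arguments": {"xyz": [[0,0,-0.19],[0,0,-0.19],[0,0,-0.19],[0,0,0],[-0.119,-0.133,0],[-0.119,-0.133,0],[-0.119,-0.133,0],[-0.119,-0.133,0]], "rot": [[0,0,-0.13],[0,0,-0.13],[0,0,0],[0,0,0],[0,0,0],[0,0,0],[0,0,0],[0,0,0]], "hand": [-1,-1,-1,-1,-1,-1,-1,-1]}}

```text
clock: 1.1
position: [0.314, 0.3798, 0.4006]
ee_rot: [-0.001, 0.021, 1.0, -0.001]
contact_force: [0.9, 0.0, -0.3]
width: -0.0001
gripper_force: 0.0
```

Request:
{"name": "apply_moves", "arguments": {"xyz": [[-0.119,-0.133,0],[-0.119,-0.133,0],[-0.119,-0.133,0],[-0.119,-0.133,0],[-0.119,-0.133,0],[-0.119,-0.133,0],[-0.119,-0.133,0],[-0.119,-0.133,0]], "rot": [[0,0,0],[0,0,0],[0,0,0],[0,0,0],[0,0,0],[0,0,0],[0,0,0],[0,0,0]], "hand": [-1,-1,-1,-1,-1,-1,-1,-1]}}

```text
clock: 2.1
position: [0.5861, 0.0493, 0.4005]
ee_rot: [-0.001, 0.021, 1.0, 0.0]
contact_force: [0.5, -0.5, 0.0]
width: -0.0002
gripper_force: 0.0
```

Request:
{"name": "apply_moves", "arguments": {"xyz": [[-0.119,-0.133,0],[-0.119,-0.133,0],[-0.119,-0.133,0],[-0.119,-0.133,0],[0,0,0]], "rot": [[0,0,0],[0,0,0],[0,0,0],[0,0,0],[0,0,0]], "hand": [-1,-1,-1,-1,-1]}}

```text
clock: 2.72
position: [0.7235, -0.1185, 0.3964]
ee_rot: [-0.003, 0.023, 1.0, 0.0]
contact_force: [0.7, 1.0, -0.8]
width: 0.0002
gripper_force: 0.0
```

Request:
{"name": "apply_moves", "arguments": {"xyz": [[0,0,0.115],[0,0,0.115],[0,0,0.11],[0.05,0,0],[0.06,0,0],[0,0,0]], "rot": [[0,0,0],[0,0,0],[0,0,0],[0,0,0],[0,0,0],[0,0,0]], "hand": [-1,-1,-1,-1,-1,-1]}}

```text
clock: 3.48
position: [0.6871, -0.1122, 0.3001]
ee_rot: [-0.001, 0.021, 1.0, 0.0]
contact_force: [0.1, 0.2, 0.1]
width: -0.0001
gripper_force: 0.0
```

```bash
python3 - <<'E'
from h import *
a=get_image('side');b=get_image('top')
g=lambda x:cv2.convertScaleAbs(cv2.resize(x,(400,400),interpolation=cv2.INTER_CUBIC),alpha=2.0)
cv2.imwrite('pics/p1.png',np.hstack([g(a['pixels'][80:280,235:435,::-1]),g(b['pixels'][90:250,270:430,::-1])]))
print(pose()[0],proj(a,pose()[0]))
E
```

```text
[ 0.68868728 -0.11265308  0.30019453] (np.float64(354.94855651484227), np.float64(136.82116402684858))
```

View pics/p1.png

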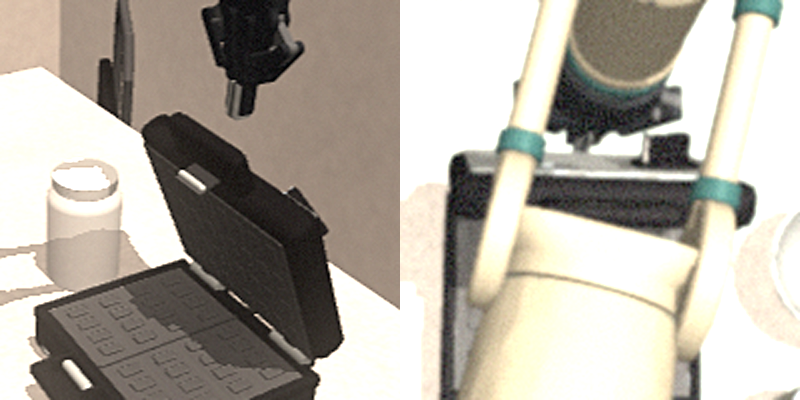

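Fingertip (crop 240,115) stands just behind the handle's top edge. Push along the arc.

Request:
{"name": "apply_moves", "arguments": {"xyz": [[0.057,0,0.017],[0.057,0,0.017],[0.057,0,0.017],[0.057,0,0.017],[0.033,0,0.022],[0.033,0,0.022],[0.033,0,0.022],[0.033,0,0.022]], "rot": [[0,0,0],[0,0,0],[0,0,0],[0,0,0],[0,0,0],[0,0,0],[0,0,0],[0,0,0]], "hand": [-1,-1,-1,-1,-1,-1,-1,-1]}}

```text
clock: 4.58
position: [0.5806, -0.1087, 0.2529]
ee_rot: [0.0, 0.021, 1.0, 0.0]
contact_force: [0.8, -0.0, 0.2]
width: -0.0004
gripper_force: 0.4
```

Request:
{"name": "apply_moves", "arguments": {"xyz": [[0.03,0,0.028],[0.03,0,0.028],[0.03,0,0.028],[0.03,0,0.028],[0.022,0,0.032],[0.022,0,0.032],[0.022,0,0.032],[0.022,0,0.032]], "rot": [[0,0,0],[0,0,0],[0,0,0],[0,0,0],[0,0,0],[0,0,0],[0,0,0],[0,0,0]], "hand": [-1,-1,-1,-1,-1,-1,-1,-1]}}

```text
clock: 5.58
position: [0.5186, -0.1062, 0.1809]
ee_rot: [0.001, 0.021, 1.0, 0.0]
contact_force: [0.6, -0.1, 0.9]
width: 0.0001
gripper_force: 0.6
```

```bash
python3 - <<'E'
from h import *
a=get_image('side')
cv2.imwrite('pics/p2.png',cv2.convertScaleAbs(cv2.resize(a['pixels'][150:350,225:425,::-1],(500,500),interpolation=cv2.INTER_CUBIC),alpha=2.0))
print(pose()[0])
E
```

```text
[ 0.51647784 -0.10571557  0.17956786]
```

View pics/p2.png

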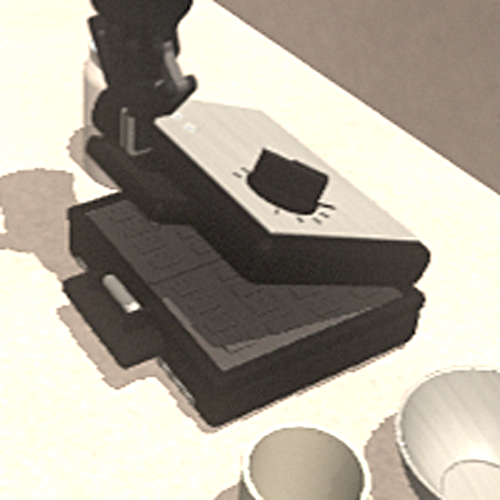

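The lid follows, with the finger on the handle plate at (135,145). Continue to just above the catch.

Request:
{"name": "apply_moves", "arguments": {"xyz": [[0.018,0,0.036],[0.018,0,0.036],[0.018,0,0.036],[0.014,0,0.036],[0.01,0,0.025],[0.01,0,0.025],[0.008,0,0.02],[0,0,0]], "rot": [[0,0,0],[0,0,0],[0,0,0],[0,0,0],[0,0,0],[0,0,0],[0,0,0],[0,0,0]], "hand": [-1,-1,-1,-1,-1,-1,-1,-1]}}

```text
clock: 6.62
position: [0.4888, -0.1048, 0.1167]
ee_rot: [-0.001, 0.021, 1.0, 0.0]
contact_force: [-0.3, 0.2, 0.3]
width: 0.0002
gripper_force: 0.5
```

Request:
{"name": "apply_moves", "arguments": {"xyz": [[0,0,0.01],[0,0,0.01],[0,0,0.01],[0,0,0.01],[0,0,0.007],[0,0,0.007]], "rot": [[0,0,0],[0,0,0],[0,0,0],[0,0,0],[0,0,0],[0,0,0]], "hand": [-1,-1,-1,-1,-1,-1]}}

```text
clock: 7.38
position: [0.4892, -0.1049, 0.1022]
ee_rot: [-0.0, 0.021, 1.0, 0.0]
contact_force: [-5.4, 1.4, 16.3]
width: 0.0
gripper_force: 7.8
```

Request:
{"name": "apply_moves", "arguments": {"xyz": [[0,0,0.006],[0,0,0.006],[0,0,0.006],[0,0,0.006],[0,0,0.006]], "rot": [[0,0,0],[0,0,0],[0,0,0],[0,0,0],[0,0,0]], "hand": [-1,-1,-1,-1,-1]}}

```text
clock: 8.0
position: [0.4903, -0.1051, 0.0918]
ee_rot: [0.001, 0.021, 1.0, -0.0]
contact_force: [0.6, 0.3, 1.2]
width: -0.0001
gripper_force: 0.0
```

Force fell away past the catch. Confirm with a light press.

Request:
{"name": "apply_moves", "arguments": {"xyz": [[0,0,0.006],[0,0,0.003],[0,0,0]], "rot": [[0,0,0],[0,0,0],[0,0,0]], "hand": [-1,-1,-1]}}

```text
clock: 8.38
position: [0.4897, -0.105, 0.0892]
ee_rot: [-0.0, 0.021, 1.0, 0.0]
contact_force: [0.6, -0.4, -0.9]
width: -0.0004
gripper_force: 0.0
```

Request:
{"name": "apply_moves", "arguments": {"xyz": [[0,0,0.006],[0,0,0.003],[0,0,0]], "rot": [[0,0,0],[0,0,0],[0,0,0]], "hand": [-1,-1,-1]}}

```text
clock: 8.75
position: [0.4899, -0.105, 0.0872]
ee_rot: [0.0, 0.021, 1.0, -0.0]
contact_force: [-1.6, 0.7, 4.1]
width: -0.0001
gripper_force: 2.2
```

Request:
{"name": "apply_moves", "arguments": {"xyz": [[0,0,-0.1],[0,0,-0.19],[0,0,-0.19],[0.13,0.13,0],[0.13,0.13,0],[0.13,0.13,0],[0.13,0.13,0],[0,0,0]], "rot": [[0,0,0],[0,0,0],[0,0,0],[0,0,0],[0,0,0],[0,0,0],[0,0,0],[0,0,0]], "hand": [-1,-1,-1,-1,-1,-1,-1,-1]}}

```text
clock: 9.75
position: [0.3371, 0.0593, 0.2305]
ee_rot: [-0.0, 0.019, 1.0, 0.0]
contact_force: [1.1, -0.5, 0.8]
width: -0.0005
gripper_force: 0.0
```

```bash
python3 - <<'E'
from h import *
import pickle
a=get_image('side');b=get_image('top');pickle.dump((a,b),open('d.pkl','wb'))
cv2.imwrite('pics/p3.png',np.hstack([cv2.convertScaleAbs(cv2.resize(x,(400,400),interpolation=cv2.INTER_CUBIC),alpha=2.0) for x in (a['pixels'][200:330,270:400,::-1],b['pixels'][150:270,280:400,::-1])]))
p=lid(0,(-.145,-.058,.073));print(p,proj(a,p),proj(b,p))
E
```

```text
[ 0.56869259 -0.19286064  0.139     ] (np.float64(324.0879891401897), np.float64(241.0426828181605)) (np.float64(368.38458257530243), np.float64(219.92762105183454))
```

View pics/p3.png

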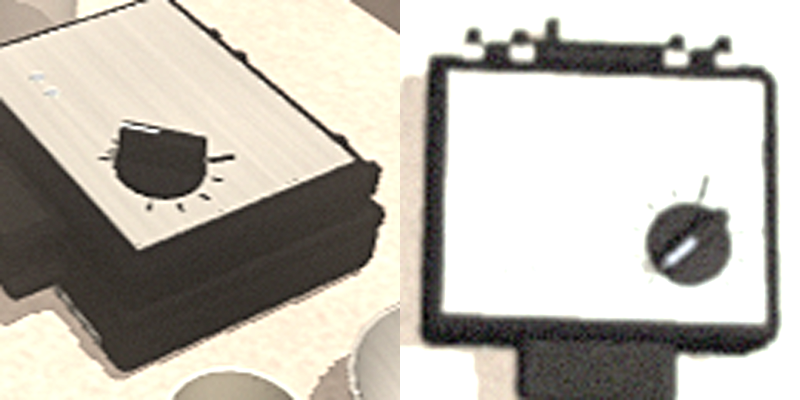

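Lid is shut. In the top crop the dial is centred near (688,243), the pointer's white line runs lower-left (665,262), near the first tick, and the long tick is at (700,203)-(707,178).

```bash
cat >> h.py <<'E'
def dialang(b,verbose=True):
    """white line on the bar (z=.139) in the top view -> centre, world angle (mod pi)"""
    u0,v0=proj(b,lid(0,(-.145,-.058,.073)))
    g=b['pixels'].min(2).astype(np.float32)
    U,V=np.meshgrid(np.arange(560),np.arange(420))
    m=(np.hypot(U-u0,V-v0)<10)
    t=np.clip(g-60,0,None)*m; 
    n,lab,st,ce=cv2.connectedComponentsWithStats(((t>0)).astype(np.uint8))
    ys,xs=np.nonzero(t); P=np.array([onz(b,x,y,.139)[:2] for x,y in zip(xs,ys)]); w=t[ys,xs]
    c=(P*w[:,None]).sum(0)/w.sum(); C=np.cov(P.T,aweights=w); e=np.linalg.eigh(C)[1][:,1]
    return c,np.degrees(np.arctan2(e[1],e[0])),len(xs)
E
python3 - <<'E'
from h import *; import pickle
a,b=pickle.load(open('d.pkl','rb'))
print(status.get_state()['qpos'])
print(dialang(b))
# skirt dark blob
g=b['pixels'].max(2); m=(g<85).astype(np.uint8); m[:, :340]=0;m[:,392:]=0;m[:205]=0;m[245:]=0
n,l,st,ce=cv2.connectedComponentsWithStats(m); print(st.tolist(),ce.round(1).tolist())
s=lambda x,y:(280+(x-400)*.3,150+y*.3)
t0,t1=onz(b,*s(700,203),.109),onz(b,*s(707,178),.109);print('tick',t0,t1,np.degrees(np.arctan2(*(t1-t0)[1::-1])))
for c in((430,335),(772,343),(770,70),(432,62)): print(onz(b,*s(*c),.1))
E
```

```text
[-3.47288959e-02 -8.38615776e-02  1.92033487e+00 -4.96629650e-04
  1.30330401e+00 -1.56536301e+00]
(array([ 0.56620474, -0.18897608]), np.float64(145.82743623035844), 47)
[[0, 0, 560, 420, 234635], [389, 205, 3, 40, 91], [370, 208, 1, 1, 1], [354, 211, 25, 25, 473]] [[279.3, 209.5], [390.3, 223.1], [370.0, 208.0], [366.4, 222.5]]
tick [ 0.59553391 -0.20363005  0.109     ] [ 0.61335019 -0.20931312  0.109     ] -17.691744745032395
[ 0.50489152 -0.01485619  0.1       ]
[ 0.49861916 -0.2508245   0.1       ]
[ 0.69416181 -0.25979689  0.1       ]
[ 0.70080938 -0.01842378  0.1       ]
```

Request:
{"name": "apply_moves", "arguments": {"xyz": [[-0.133,-0.134,0],[-0.133,-0.134,0],[-0.133,-0.134,0],[-0.133,-0.134,0],[-0.133,-0.134,0],[-0.133,-0.134,0],[0,0,0],[0,0,0]], "rot": [[0,0,0],[0,0,0],[0,0,0],[0,0,0],[0,0,0],[0,0,0],[0,0,0.16],[0,0,0.16]], "hand": [0.2,0.2,0.2,0.2,0.2,0.2,0.2,0.2]}}

```text
clock: 10.85
position: [0.5705, -0.1967, 0.229]
ee_rot: [-0.001, 0.191, 0.982, 0.0]
contact_force: [0.3, 0.5, -0.1]
width: 0.0516
gripper_force: 0.0
```

Request:
{"name": "apply_moves", "arguments": {"xyz": [[0,0,0],[0,0,0],[0,0,0],[0,0,0]], "rot": [[0,0,0.16],[0,0,0.16],[0,0,0],[0,0,0]], "hand": [0.2,0.2,0.2,0.2]}}

```text
clock: 11.35
position: [0.5697, -0.1947, 0.2302]
ee_rot: [-0.0, 0.348, 0.938, -0.0]
contact_force: [-0.1, 0.4, 0.5]
width: 0.0513
gripper_force: 0.0
```

```bash
cat >> h.py <<'E'
def rect(w,p,r,cx,cy,z,half=.05,n=500):
    """wrist fisheye picture resampled onto plane z: world window, up = +x, left = +y"""
    T=np.array(w['tool_from_camera']); i=(np.arange(n)-n/2+.5)/n*2*half
    X=cx-i[:,None]+0*i[None]; Y=cy-i[None]+0*i[:,None]
    P=np.stack([X,Y,np.full_like(X,z)],-1).reshape(-1,3)
    c=(r.inv().apply(P-p)-T[:3,3])@T[:3,:3]
    th=np.arctan2(np.hypot(c[:,0],c[:,1]),c[:,2]); ph=np.arctan2(c[:,1],c[:,0])
    u=w['cx']+f(w)*th*np.cos(ph); v=w['cy']+f(w)*th*np.sin(ph)
    return cv2.remap(w['pixels'],u.reshape(n,n).astype(np.float32),v.reshape(n,n).astype(np.float32),cv2.INTER_CUBIC)
E
python3 - <<'E'
from h import *; import pickle
p,r=pose(); w=get_image('wrist'); pickle.dump((p,r,w),open('w.pkl','wb'))
print(p,r.as_matrix()[:,1],status.get_state()['width'],w['tool_from_camera'].round(3).tolist(),w['fovy'])
A=rect(w,p,r,.567,-.191,.139,n=400);B=rect(w,p,r,.567,-.191,.109,n=400)
cv2.imwrite('pics/w1.png',np.hstack([A,B])[:,:,::-1])
E
```

```text
[ 0.56972349 -0.1946627   0.23016634] [ 6.52277519e-01  7.57980214e-01 -1.79706853e-04] 0.05120329967287887 [[0.001, -0.96, -0.281, 0.072], [1.0, 0.001, 0.001, 0.0], [-0.001, -0.281, 0.96, -0.143], [0.0, 0.0, 0.0, 1.0]] 65.70646984690485
```

View pics/w1.png

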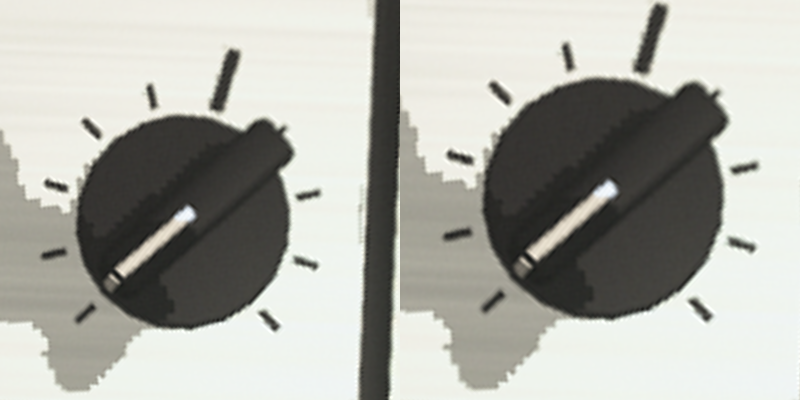

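Rectified wrist view (0.25 mm/px, centre (.567,-.191)): the white line runs (190,213)→(110,285), at about 132°, so the dial is near 0. The long tick is at (218,108)-(234,52). I square up, descend and grip the bar.

Request:
{"name": "apply_moves", "arguments": {"xyz": [[0.017,0.001,0],[0,0,0.11],[0,0,0.11],[0,0,0.11],[0,0,0.033],[0,0,0]], "rot": [[0,0,0.12],[0,0,0],[0,0,0],[0,0,0],[0,0,0],[0,0,0]], "hand": [0.2,0.2,0.2,0.2,0.2,0.2]}}

```text
clock: 12.15
position: [0.566, -0.1901, 0.1217]
ee_rot: [-0.0, 0.406, 0.914, 0.0]
contact_force: [0.1, 0.2, 0.3]
width: 0.0514
gripper_force: 0.0
```

Request:
{"name": "apply_moves", "arguments": {"xyz": [[0,0,0],[0,0,0],[0,0,0],[0,0,0]], "rot": [[0,0,0],[0,0,0],[0,0,0],[0,0,0]], "hand": [-1,-1,-1,-1], "force": 20}}

```text
clock: 12.65
position: [0.5658, -0.1913, 0.1233]
ee_rot: [0.001, 0.406, 0.914, -0.001]
contact_force: [-3.7, -3.4, 6.2]
width: 0.0132
gripper_force: 24.6
```

Request:
{"name": "apply_moves", "arguments": {"xyz": [[0,0,0],[0,0,0],[0,0,0],[0,0,0],[0,0,0],[0,0,0]], "rot": [[0,0,0.1],[0,0,0.1],[0,0,0.1],[0,0,0.1],[0,0,0.1],[0,0,0.1]], "hand": [-1,-1,-1,-1,-1,-1]}}

```text
clock: 13.4
position: [0.5666, -0.191, 0.1233]
ee_rot: [0.002, 0.67, 0.742, 0.0]
contact_force: [-1.4, -2.8, 5.2]
width: 0.0134
gripper_force: 24.4
```

Request:
{"name": "apply_moves", "arguments": {"xyz": [[0,0,0],[0,0,0],[0,0,0],[0,0,0],[0,0,0],[0,0,0],[0,0,0],[0,0,0]], "rot": [[0,0,0.12],[0,0,0.12],[0,0,0.12],[0,0,0.12],[0,0,0.12],[0,0,0.12],[0,0,0.12],[0,0,0.12]], "hand": [-1,-1,-1,-1,-1,-1,-1,-1]}}

```text
clock: 14.4
position: [0.5677, -0.1914, 0.1234]
ee_rot: [0.002, 0.945, 0.327, 0.002]
contact_force: [0.2, -3.3, 3.0]
width: 0.0131
gripper_force: 24.2
```

Request:
{"name": "apply_moves", "arguments": {"xyz": [[0,0,0],[0,0,0],[0,0,0],[0,0,0],[0,0,0],[0,0,0],[0,0,0],[0,0,0]], "rot": [[0,0,0.12],[0,0,0.12],[0,0,0.12],[0,0,0.12],[0,0,0.12],[0,0,0.12],[0,0,0.1],[0,0,0.08]], "hand": [-1,-1,-1,-1,-1,-1,-1,-1]}}

```text
clock: 15.4
position: [0.568, -0.1926, 0.1234]
ee_rot: [0.002, 0.991, -0.137, 0.003]
contact_force: [0.5, -4.3, 2.6]
width: 0.0131
gripper_force: 24.1
```

Request:
{"name": "apply_moves", "arguments": {"xyz": [[0,0,0],[0,0,0]], "rot": [[0,0,0],[0,0,0]], "hand": [-1,-1]}}

```text
clock: 15.65
position: [0.568, -0.1926, 0.1234]
ee_rot: [0.002, 0.991, -0.135, 0.003]
contact_force: [0.5, -5.5, 2.2]
width: 0.0132
gripper_force: 24.1
```

Request:
{"name": "apply_moves", "arguments": {"xyz": [[0,0,0],[0,0,0],[0,0,0],[0,0,0],[0,0,0]], "rot": [[0,0,0.025],[0,0,0],[0,0,0],[0,0,0],[0,0,0]], "hand": [-1,-1,0.2,0.2,0.2]}}

```text
clock: 16.27
position: [0.5656, -0.1895, 0.1215]
ee_rot: [-0.0, 0.989, -0.148, -0.0]
contact_force: [0.2, 0.2, -0.5]
width: 0.0511
gripper_force: 0.0
```

Request:
{"name": "apply_moves", "arguments": {"xyz": [[0,0,-0.05],[0,0,-0.12],[0,0,-0.12],[0,0,-0.08],[0,0,0],[0,0,0]], "rot": [[0,0,0],[0,0,0],[0,0,0],[0,0,0],[0,0,0],[0,0,0]], "hand": [0.2,0.2,0.2,0.2,0.2,0.2]}}

```text
clock: 17.02
position: [0.5653, -0.1897, 0.2322]
ee_rot: [-0.0, 0.989, -0.148, -0.001]
contact_force: [-0.5, -0.6, -0.7]
width: 0.0509
gripper_force: 0.0
```

```bash
python3 - <<'E'
from h import *; import pickle
p,r=pose(); w=get_image('wrist'); pickle.dump((p,r,w),open('w2.pkl','wb'))
print(p,r.as_matrix()[:,1],status.get_state()['contact_force'])
A=rect(w,p,r,.567,-.191,.139,n=400);B=rect(w,p,r,.567,-.191,.109,n=400)
cv2.imwrite('pics/w2.png',np.hstack([A,B])[:,:,::-1])
def blobs(I,m):
    n,l,st,ce=cv2.connectedComponentsWithStats(m.astype(np.uint8))
    for i in range(1,n):
        if st[i,4]>60 and st[i,4]<3000:
            ys,xs=np.nonzero(l==i); vx,vy,x,y=cv2.fitLine(np.float32(np.c_[xs,ys]),cv2.DIST_L2,0,.01,.01).ravel()
            print(st[i].tolist(),ce[i].round(1),'ang',np.degrees(np.arctan2(-vx,-vy)).round(1))
U,V=np.meshgrid(range(400),range(400))
print('line');blobs(A,(A.min(2)>120)&(np.hypot(U-195,V-205)<100))
print('ticks');blobs(B,(B.max(2)<100)&(np.hypot(U-203,V-198)>118))
E
```

```text
[ 0.56531767 -0.18966274  0.23216125] [-2.93617679e-01 -9.55922874e-01 -3.42111763e-04] [ 0.65390001 -0.81610365 -0.11931221]
line
[200, 110, 37, 82, 1203] [217.3 150.5] ang -16.8
[96, 174, 62, 124, 1983] [120.8 245.7] ang -150.8
[195, 244, 93, 61, 1493] [235.3 283.4] ang -64.1
ticks
[236, 4, 31, 68, 804] [251.1  37.8] ang -17.0
[165, 45, 8, 24, 103] [168.7  56.7] ang -168.2
[92, 82, 19, 21, 142] [101.2  91.8] ang -136.8
[301, 91, 19, 18, 107] [309.6  99.4] ang -47.7
[49, 151, 24, 12, 151] [ 60.5 156.2] ang -106.5
[334, 162, 24, 10, 133] [345.1 166.7] ang -77.0
[45, 226, 27, 13, 214] [ 58.5 232.2] ang -76.5
[332, 237, 23, 12, 155] [343.  242.5] ang -106.9
[85, 289, 21, 20, 184] [ 95.4 297.9] ang -47.8
[293, 297, 18, 20, 130] [301.7 306.2] ang -137.5
```

View pics/w2.png

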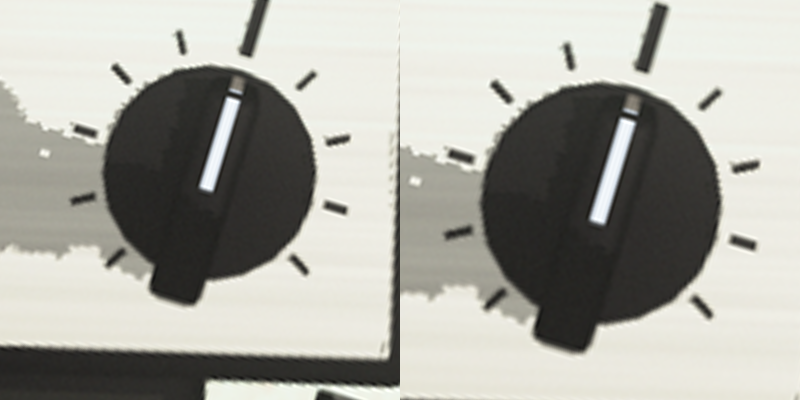

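The pointer line (217,150) is at -16.8° and the long tick (651,38) at -17.0°, so they are aligned. The scale still lies in the shut-lid plane, and the gripper is clear.

```bash
python3 -c "
from h import *
print(job.sign_off())"
```

```text
the job is handed in; nothing more can be done
None
```

The waffle maker is ready to preheat: the lid is shut and held by its catch, the dial pointer is on the long tick (within about 0.2° in the camera view), and the job is handed in at about 17 s with the canister, mug and bowl untouched.

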